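# Fit the keyed selector lever on the gearbox shaft

### The job

Fit the yellow lever onto the splined shaft of the grey selector housing: turn it so that the keyway in its bore lines up with the brass key on the shaft, and thread it down until it lies flat and fully home on the flange. Let go of it, and leave the blue and red levers where they lie; they belong to other gearboxes.

Things in the scene. Friction and masses are not known exactly. Their poses are not given: they have to be found in the camera images.
- yellow_lever_hub (a point): Bore centre, half-way up, of a loose flat aluminium lever, 24 mm thick, about 0.3 kg. +z up, +x along its yellow arm. Hub 60 mm across, through bore 29 mm wide; keyway 14 mm wide cut from the bore towards +x, ending at x = 23 mm. Arm a bar 18 mm wide from x = 32 to 112 mm, round end 28 mm across; grip it across at x = 52 mm (balance point x = 30 to 40 mm).
- shaft_seat (a point): Shaft axis at the top of its dark flange (110 mm across, 66 mm up) on the fixed grey housing. +z up, +x towards the brass key; a white line on the flange runs on from it. Shaft 22 mm thick to z = 36 mm, tapering to 6 mm at the tip, z = 52 mm. Key 8 mm wide, reaches x = 18 mm, 24 mm high plus a 10 mm tapered nose. Lever home: flat on the flange, bore centre at z = 12 mm, arm along the key (+x).
- blue_lever_hub (a point): Hub centre, half-way up, of the blue-armed lever of the same length and thickness with a plain 15 mm round bore; loose, to be left alone. +x along its arm.
- red_lever_hub (a point): Hub centre, half-way up, of the red-armed lever of the same length and thickness with a square hub (54 mm) and a 16 mm square hole; loose, to be left alone. +x along its arm.

How it is judged (in metres and radians):
At the end, for the whole second after the job is handed in: The yellow lever is on the shaft: bore centre within 10 mm of the shaft axis, no more than 5 mm above its seated height, arm within 23 degrees of the key, flat within 8 degrees, and at rest (horizontal distance between yellow_lever_hub and shaft_seat below 0.01 m and z of yellow_lever_hub in the frame of shaft_seat below 0.017 m and angle between the x axis of yellow_lever_hub and the x axis of shaft_seat, either way round below 0.4 rad and angle between yellow_lever_hub's own z axis and vertical below 0.15 rad and linear speed of yellow_lever below 0.02 m/s); the robot touches nothing.
It fails at once if the blue lever is moved by more than 30 mm (distance of blue_lever_hub from where it was at the start of the episode above 0.03 m).
It fails at once if the red lever is moved by more than 30 mm (distance of red_lever_hub from where it was at the start of the episode above 0.03 m).
It also fails if it takes over 35 s, if anything falls off the work surface, if the arm or the gripper's body presses on something with over 40 N, if the wrist force passes 120 N, or if a joint passes its speed limit or range.

### The arm

A 6-joint arm with a two-finger parallel gripper is mounted at the origin on the work surface. World frame = base frame: x ahead of the robot, y to its left, z up, the work surface at z = 0. Lengths are in m, angles in degrees, forces in N, time in s.
With the tool pointing down it reaches from about 0.25 to 0.725 m from the base axis. Payload 4 kg.
Tool frame: the origin (TCP) lies at the very end of the fingers, on their centre line; the grasp point (between the pads) lies 19 mm behind it; z points along the fingers, y is the line along which they close (so a half turn about z gives the same grasp; the last joint's range is limited). The gripper opens to 85 mm and grips with 20 to 120 N. Pads are 22 mm wide; open, the fingers measure 114 mm over their backs; the gripper's body (76 mm by 85 mm) begins 54 mm behind the grasp point. The pads swing forward as they close: fully open they stand 13 mm farther back than shut.
Start: joints at [75.229, 13.785, 0.286, 76.501, 0, 90], TCP at [0.127, 0.483, 0.231] pointing down, gripper open.
Joint ranges: [-155.79, 155.79], [-60.16, 107.12], [-62.33, 73.08], [-114, 123.19], [-81.49, 82.49], [-180, 180]. Speed limits (degrees/s): [159.86, 159.86, 180, 180, 180, 180].

### API

Orientations are given as a 3x3 rotation matrix whose columns are the frame's x, y, z axes.
In Python, from station import arm gives the robot as it stands.
- The arm moves only by the tool send_rows, never from a script. Its argument "motion" is one flat list of numbers, 6 for each row, row after row: the shift along the tool's x, y, z in m, then the turn, a rotation vector about the tool's x, y, z in degrees. In form: [dx, dy, dz, rx, ry, rz, dx, dy, dz, rx, ry, rz, ...]. A call has 1 to 10 rows; each row is the pose to reach, as a shift and turn from the pose commanded when the call began, along the tool's axes at that moment; what a row does not reach only later rows make up. A row lasts 1/12 s, in which the tool goes at most 41.7 mm and 7.16 degrees, less where a joint would pass 70% of its speed; a pose out of reach is approached as far as the arm can. A call with a gripper value outside its range is refused whole. "fingers" is the closure, from 0 (fully open) to 1 (shut), set as the call begins (left out, the last holds). The fingers move at their own pace and stop on an object; "newtons" is the grip in N (left out, the last holds). Time passes only in rows, so rows that repeat a pose let the fingers close. It gives the time, the measured TCP pose, the force, the opening and the grip force at its end, in the units of the state.
- arm.read_state(): the state, without advancing time (a new reading comes with each control period).
- arm.get_image(name): name is "scene" or "top" or "wrist"; returns a dict with "img" (420x560x3 uint8, blue, green, red), "K" (3x3 intrinsics, pixels), "rvec" (rotation vector, rad) and "tvec" (3), from world to camera coordinates, as OpenCV has them. Camera axes: x right, y down, z forward; pixel columns grow to the right and rows downward; lengths in m; the calibration is good to about 2 mm. A picture is of the moment at which its call begins. There is no depth.
- arm.finish_job(): hands the job in; it is judged then, once.
The state is a dict: "t": time; "joint_pos": joint angles; "joint_velocities": joint speeds; "effort": joint torques, N m; "tcp_pos": TCP position; "eef_rot": TCP orientation; "ft_force": force on the tool from outside, world axes, zero at the start; "moment": the same for the moment, N m; "gripper_width": finger opening in m; "grasp_force": force on a finger pad.
Only numpy, scipy, OpenCV 4.12 (cv2) and the standard library are available. Lean on these libraries where they do the work, as an engineer would, in place of code of your own. Each camera call takes 0.05 s, during which the arm holds its last target. There are 200 camera calls.

## Working session

There is one attempt and no reset: what is moved stays moved. The work goes in short steps, Python scripts to look and compute and a tool call to move; the robot and the scene stay as the last step left them, time stands still between calls to the robot, and variables do not carry over. Pictures are saved under pics/ and viewed, at most 10 in all, crops included, and the job is handed in when it is done.

Besides the shell and the picture viewer there is one more tool, called as name(argument=value, ...) on one line, values as JSON. send_rows: Moves the arm, as the interface text tells. Its arguments: {"type":"object","properties":{"motion":{"type":"array","items":{"type":"number"}},"fingers":{"type":"number"},"newtons":{"type":"number"}},"required":["motion"]}

```bash
mkdir -p pics; ls
python3 - <<'E'
from station import arm
import cv2,numpy as np
s=arm.read_state();print({k:np.round(v,3).tolist() for k,v in s.items()})
for n in("scene","top"):
    d=arm.get_image(n);cv2.imwrite(f"pics/{n}0.png",d["img"]);np.savez(f"pics/{n}0.npz",**d);print(n,d["K"].round(1).tolist(),d["rvec"].ravel(),d["tvec"].ravel())
E
```

```text
pics
{'t': 0.0, 'joint_pos': [75.227, 13.833, 0.213, 76.503, -0.002, 89.999], 'joint_velocities': [0.071, -0.067, 0.132, 0.043, -0.014, 0.038], 'effort': [0.0, -37.232, 25.241, 0.017, 0.0, -0.0], 'tcp_pos': [0.127, 0.483, 0.23], 'eef_rot': [[-0.967, 0.255, -0.001], [0.255, 0.967, -0.002], [-0.0, -0.002, -1.0]], 'ft_force': [-0.908, -0.279, -0.737], 'moment': [0.02, 0.065, -0.002], 'grasp_force': 0.0, 'gripper_width': 0.085}
scene [[524.0, 0.0, 275.5], [0.0, 524.0, 209.1], [0.0, 0.0, 1.0]] [ 1.91945638  1.93020919 -0.52224622] [-0.0215113  -0.41557241  1.38339807]
top [[409.6, 0.0, 282.1], [0.0, 409.6, 212.6], [0.0, 0.0, 1.0]] [ 2.18691103 -2.2215718   0.08365523] [-0.00877727  0.51353594  0.97820268]
```

View pics/top0.png

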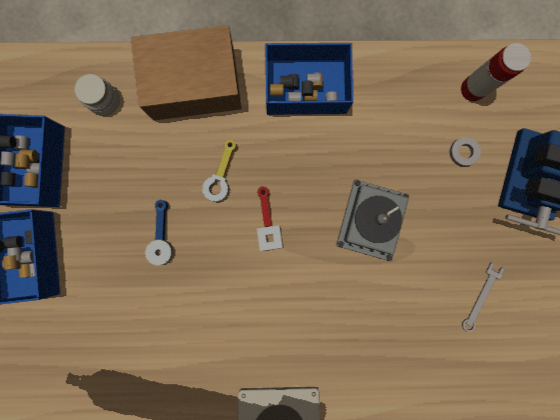

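View pics/scene0.png

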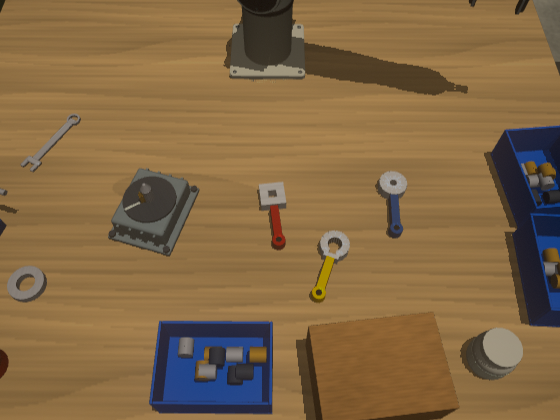

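The top view shows the yellow lever (hub about (216,188), arm end (231,146)) and the housing with its shaft near (382,218), the white line running up and right. The blue lever's hub is at (158,252) and the red one's at (269,238). The scene view shows the same layout from the opposite side.

```bash
cat > h.py <<'E'
import cv2,numpy as np
def ray(d,uv,z):
    R=cv2.Rodrigues(d["rvec"])[0];t=np.ravel(d["tvec"]);c=-R.T@t
    v=R.T@np.linalg.inv(d["K"])@np.array([uv[0],uv[1],1.]);return c+v*(z-c[2])/v[2]
def proj(d,p): return cv2.projectPoints(np.float64(p).reshape(-1,1,3),d["rvec"],d["tvec"],d["K"],None)[0][:,0]
def blobs(m,amin=30):
    n,l,s,c=cv2.connectedComponentsWithStats(m.astype(np.uint8));return [(s[i][4],c[i].round(1).tolist(),s[i][:4].tolist(),l==i) for i in range(1,n) if s[i][4]>=amin]
E
python3 - <<'E'
from h import *
for n in("top","scene"):
    d=np.load(f"pics/{n}0.npz");im=d["img"];hsv=cv2.cvtColor(im,cv2.COLOR_BGR2HSV)
    H,S,V=cv2.split(hsv)
    for nm,m in(("yel",(H>24)&(H<36)&(S>180)&(V>110)),("white",(S<50)&(V>130)),("red",((H<6)|(H>174))&(S>180)&(V>80))):
        for a,c,b,l in blobs(m): 
            ys,xs=np.nonzero(l);r=cv2.minAreaRect(np.c_[xs,ys].astype(np.float32))
            z=.024
            print(n,nm,a,c,b,ray(d,c,z).round(4),'rect',np.round(r[1],1),ray(d,r[0],z).round(4))
E
python3 -c "
import cv2
a=cv2.imread('pics/top0.png')[170:270,330:420];b=cv2.imread('pics/scene0.png')[160:260,100:200]
import numpy as np
cv2.imwrite('pics/c1.png',np.hstack([cv2.resize(a,(360,400),interpolation=2),cv2.resize(b,(400,400),interpolation=2)]))"
```

```text
top white 4944 [112.5, 18.8] [38, 0, 154, 42] [0.9926 0.3895 0.024 ] rect [153.  41.] [0.9883 0.3846 0.024 ]
top white 3532 [507.1, 19.3] [446, 0, 114, 40] [ 0.9866 -0.5851  0.024 ] rect [113.  39.] [ 0.9861 -0.5735  0.024 ]
top white 585 [516.7, 56.2] [504, 43, 27, 27] [ 0.8924 -0.6049  0.024 ] rect [26. 26.] [ 0.8929 -0.6056  0.024 ]
top white 686 [89.6, 88.4] [75, 74, 30, 29] [0.8201 0.4433 0.024 ] rect [28. 29.] [0.8211 0.4435 0.024 ]
top white 59 [313.4, 77.0] [308, 75, 12, 5] [ 0.8438 -0.0986  0.024 ] rect [ 4. 11.] [ 0.8438 -0.0989  0.024 ]
top white 53 [294.2, 95.7] [289, 93, 11, 6] [ 0.7977 -0.0508  0.024 ] rect [ 5. 10.] [ 0.7982 -0.0503  0.024 ]
top white 38 [331.0, 95.7] [329, 92, 5, 8] [ 0.7969 -0.1407  0.024 ] rect [7. 4.] [ 0.7974 -0.1408  0.024 ]
top white 433 [466.2, 150.5] [453, 137, 28, 28] [ 0.6578 -0.4687  0.024 ] rect [27. 27.] [ 0.6578 -0.4694  0.024 ]
top white 66 [4.3, 157.2] [2, 152, 6, 12] [0.655  0.6429 0.024 ] rect [11.  5.] [0.6542 0.6424 0.024 ]
top white 31 [34.0, 167.3] [31, 165, 7, 5] [0.6298 0.5727 0.024 ] rect [4. 6.] [0.6305 0.5727 0.024 ]
top whi
[... 1987 characters left out ...]
.146  0.024 ]
scene white 554 [25.5, 282.4] [7, 266, 36, 33] [ 0.6643 -0.4658  0.024 ] rect [28.6 37.6] [ 0.6635 -0.467   0.024 ]
scene white 917 [502.8, 348.6] [483, 328, 40, 39] [0.7896 0.444  0.024 ] rect [41.7 33.9] [0.7871 0.4435 0.024 ]
scene white 42 [185.5, 345.0] [184, 338, 4, 15] [ 0.7862 -0.1401  0.024 ] rect [ 2.5 14.2] [ 0.7862 -0.1401  0.024 ]
scene white 79 [233.6, 354.0] [226, 352, 16, 5] [ 0.8023 -0.0505  0.024 ] rect [ 4. 15.] [ 0.8023 -0.0507  0.024 ]
scene white 67 [206.7, 370.6] [199, 369, 16, 5] [ 0.8323 -0.0976  0.024 ] rect [ 4. 15.] [ 0.833  -0.0979  0.024 ]
scene red 294 [276.4, 224.9] [271, 205, 14, 40] [0.5331 0.0265 0.024 ] rect [39.1 11.2] [0.5323 0.0286 0.024 ]
```

View pics/c1.png

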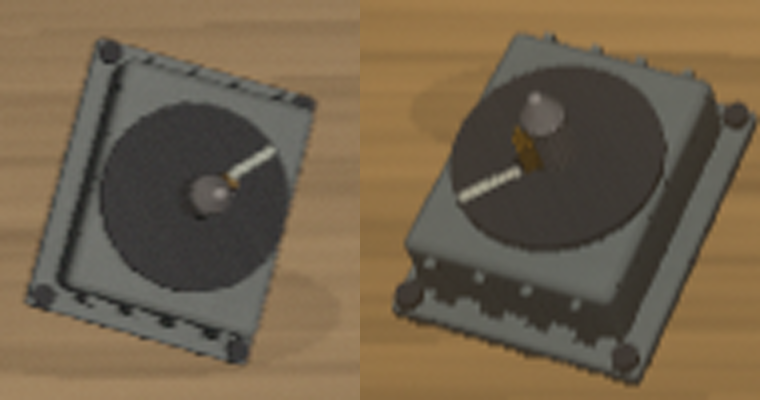

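The crop shows the dark flange, shaft and brass key in both views. In the top view the white line runs from about (388,215) to (398,208).

Run:
```python
from h import *
for n,box in(("top",(345,180,75,80)),("scene",(105,170,80,60))):
    d=np.load(f"pics/{n}0.npz");im=d["img"];H,S,V=cv2.split(cv2.cvtColor(im,cv2.COLOR_BGR2HSV))
    x,y,w,h=box;roi=np.zeros(H.shape,bool);roi[y:y+h,x:x+w]=1
    m=(roi&(V<75)).astype(np.uint8)
    m=cv2.morphologyEx(m,cv2.MORPH_OPEN,np.ones((5,5),np.uint8))
    c=max(cv2.findContours(m,0,2)[0],key=cv2.contourArea);hull=cv2.convexHull(c)
    e=cv2.fitEllipseDirect(hull);print(n,e,ray(d,e[0],.066).round(4))
    P=np.array([ray(d,p[0],.066)[:2] for p in hull]).astype(np.float32);print(' circ',cv2.minEnclosingCircle(P))
    m=roi&(V>115)&(S<90)
    for a,c,b,l in blobs(m,8):
        ys,xs=np.nonzero(l);q=np.array([ray(d,p,.066)[:2] for p in zip(xs,ys)]);u=np.linalg.svd(q-q.mean(0))[2][0]
        print(' line',a,c,q.mean(0).round(4),np.degrees(np.arctan2(u[1],u[0])), np.ptp((q@u)))
    m=(H>19)&(H<36)&(S>150)&(V>(60)); 
    x,y,w,h=(195,130,50,75) if n=="top" else (305,225,50,80)
    r=np.zeros(H.shape,bool);r[y:y+h,x:x+w]=1
    m=r&(H>22)&(H<36)&(S>195)
    for a,c,b,l in blobs(m,40):
        ys,xs=np.nonzero(l);q=np.array([ray(d,p,.02)[:2] for p in zip(xs,ys)]);u=np.linalg.svd(q-q.mean(0))[2][0]
        print(' yel',a,c,q.mean(0).round(4),np.degrees(np.arctan2(u[1],u[0])),np.ptp(q@u))
```

```text
top ((377.9630126953125, 219.02259826660156), (46.66230010986328, 47.386993408203125), 137.06472778320312) [ 0.4924 -0.2365  0.066 ]
 circ ((0.4924383759498596, -0.2365376204252243), 0.05493837222456932)
 line 28 [392.4, 210.2] [ 0.5123 -0.2705] 120.32988919831342 0.02924359238877061
scene ((154.59266662597656, 203.75538635253906), (52.91929244995117, 60.08692169189453), 117.16704559326172) [ 0.5081 -0.2227  0.066 ]
 circ ((0.5057612657546997, -0.21785710752010345), 0.07105408608913422)
 line 39 [131.7, 205.5] [ 0.5126 -0.2689] -59.169207615892944 0.03106303827824164
 yel 389 [323.0, 278.2] [0.6502 0.1195] -18.94069090875428 0.09453211197261968
```

```bash
cat >> h.py <<'E'
from scipy.spatial.transform import Rotation as Rn
def row(s,p,lev):  # tool row to place TCP at p with tool x opposite to lever direction lev (deg), pointing down
    R=np.array(s["eef_rot"]);a=np.radians(lev+180);x=np.array([np.cos(a),np.sin(a),0]);z=np.array([0,0,-1.])
    T=np.c_[x,np.cross(z,x),z];return (R.T@(np.array(p)-s["tcp_pos"])).round(4),Rn.from_matrix(R.T@T).as_rotvec(degrees=True).round(2)
E
python3 -c "
from h import *;from station import arm
print(row(arm.read_state(),[.625,.128,.16],-19))"
```

```text
(array([-0.5717, -0.2162,  0.0709]), array([-0.11,  0.  ,  4.23]))
```

send_rows(motion=[-0.572,-0.216,0.071,0,0,4.2,-0.572,-0.216,0.071,0,0,4.2,-0.572,-0.216,0.071,0,0,4.2,-0.572,-0.216,0.071,0,0,4.2,-0.572,-0.216,0.071,0,0,4.2,-0.572,-0.216,0.071,0,0,4.2,-0.572,-0.216,0.071,0,0,4.2,-0.572,-0.216,0.071,0,0,4.2,-0.572,-0.216,0.071,0,0,4.2,-0.572,-0.216,0.071,0,0,4.2], fingers=0, newtons=80)

```text
t: 0.93
tcp_pos: [0.4657, 0.2417, 0.1827]
eef_rot: [[-0.946, 0.325, -0.001], [0.325, 0.946, -0.0], [0.001, -0.0, -1.0]]
ft_force: [-0.0, 1.4, -0.1]
gripper_width: 0.0854
grasp_force: 0.0
```

```bash
python3 -c "
from h import *;from station import arm
s=arm.read_state();print(s['t'],s['tcp_pos'],row(s,[.625,.128,.16],-19))"
```

```text
0.9333 [0.4657261  0.24166618 0.18266515] (array([-0.1876, -0.0557,  0.0226]), array([-0.02, -0.03,  0.02]))
```

send_rows(motion=[-0.18,-0.054,0.022,0,0,0,-0.18,-0.054,0.022,0,0,0,-0.18,-0.054,0.022,0,0,0,-0.18,-0.054,0.022,0,0,0,-0.18,-0.054,0.022,0,0,0,-0.18,-0.054,0.022,0,0,0,-0.18,-0.054,0.022,0,0,0])

```text
t: 1.52
tcp_pos: [0.6173, 0.1325, 0.1596]
eef_rot: [[-0.945, 0.327, -0.003], [0.327, 0.945, -0.0], [0.003, -0.001, -1.0]]
ft_force: [0.2, -0.3, 0.3]
gripper_width: 0.0855
grasp_force: 0.0
```

```bash
python3 -c "
from h import *;from station import arm
s=arm.read_state();print(s['t'],s['tcp_pos'],s['joint_pos'],row(s,[.625,.128,.16],-19))
d=arm.get_image('wrist');cv2.imwrite('pics/w1.png',d['img']);np.savez('pics/w1.npz',**d)
for p in ([.575,.145,.024],[.625,.128,.024],[.673,.112,.024]):print(proj(d,p))"
```

```text
1.5167 [0.61731276 0.1324805  0.15961268] [1.21034417e+01 3.09604207e+01 1.51101743e+01 7.43069557e+01
 1.87029231e-02 3.12201805e+01] (array([-0.0087, -0.0017, -0.0004]), array([-0.07, -0.14, -0.12]))
[[276.8042936  158.96145129]]
[[277.2595374  213.08801928]]
[[277.9505     260.40931142]]
```

View pics/w1.png

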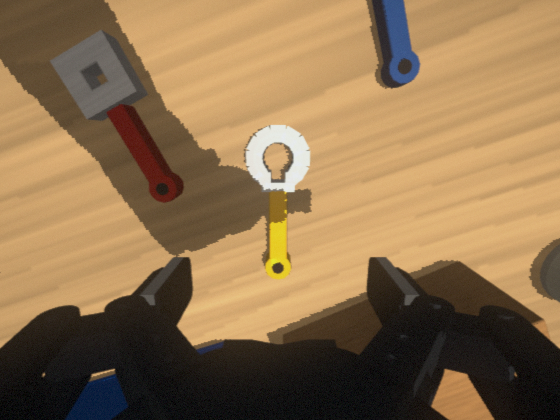

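The wrist view shows the yellow hub at (277,157), within 2 px of the prediction. Its arm points straight down the image to (278,267), centred between the fingers.

send_rows(motion=[-0.008,-0.002,0.04,0,0,0,-0.008,-0.002,0.08,0,0,0,-0.008,-0.002,0.1,0,0,0,-0.008,-0.002,0.1,0,0,0,-0.008,-0.002,0.1,0,0,0])

```text
t: 1.98
tcp_pos: [0.6222, 0.1303, 0.0606]
eef_rot: [[-0.946, 0.323, -0.003], [0.323, 0.946, -0.0], [0.003, -0.002, -1.0]]
ft_force: [-0.1, -0.2, 1.0]
gripper_width: 0.0849
grasp_force: 0.0
```

```bash
python3 -c "
from h import *;from station import arm
d=np.load('pics/w1.npz');R=cv2.Rodrigues(d['rvec'])[0];print('cam',-R.T@d['tvec'].ravel(),'hub',ray(d,(277.3,157),.024),'end',ray(d,(278,267.5),.024))
s=arm.read_state();print(s['t'],s['tcp_pos'],s['joint_velocities'],row(s,[.625,.128,.003],-19))"
```

```text
cam [0.55656598 0.15423398 0.30338846] hub [0.57343376 0.14604224 0.024     ] end [0.68054597 0.10942538 0.024     ]
1.9833 [0.62219759 0.13032609 0.06060375] [-0.33473096 -2.32216665  3.86403411  0.39189092 -0.13519777 -0.06934403] (array([-0.0036, -0.0012,  0.0576]), array([-0.09, -0.17,  0.14]))
```

send_rows(motion=[0,-0.001,0.03,0,0,0,0,-0.001,0.05,0,0,0,0,-0.001,0.057,0,0,0,0,-0.001,0.057,0,0,0,0,-0.001,0.057,0,0,0])

```text
t: 2.4
tcp_pos: [0.625, 0.1291, 0.0064]
eef_rot: [[-0.946, 0.324, 0.003], [0.324, 0.946, 0.001], [-0.002, 0.001, -1.0]]
ft_force: [0.3, -0.1, 0.2]
gripper_width: 0.0857
grasp_force: 0.0
```

send_rows(motion=[0,0,0,0,0,0,0,0,0,0,0,0,0,0,0,0,0,0,0,0,0,0,0,0,0,0,0,0,0,0,0,0,0,0,0,0,0,0,0,0,0,0,0,0,0,0,0,0], fingers=1, newtons=80)

```text
t: 3.07
tcp_pos: [0.6243, 0.1283, 0.0049]
eef_rot: [[-0.946, 0.325, 0.001], [0.325, 0.946, 0.0], [-0.001, 0.0, -1.0]]
ft_force: [-0.6, -0.6, 3.9]
gripper_width: 0.0163
grasp_force: 82.1
```

send_rows(motion=[0,0,-0.02,0,0,0,0,0,-0.05,0,0,0,0,0,-0.08,0,0,0,0,0,-0.12,0,0,0,0,0,-0.16,0,0,0,0,0,-0.17,0,0,0,0,0,-0.17,0,0,0,0,0,-0.17,0,0,0])

```text
t: 3.73
tcp_pos: [0.6235, 0.1283, 0.1732]
eef_rot: [[-0.946, 0.325, -0.001], [0.325, 0.946, -0.0], [0.001, -0.0, -1.0]]
ft_force: [-0.9, -1.0, -3.1]
gripper_width: 0.0163
grasp_force: 81.3
```

```bash
python3 -c "
from h import *;from station import arm
s=arm.read_state();print(s['t'],s['tcp_pos'],s['gripper_width'],s['ft_force'])
d=arm.get_image('wrist');cv2.imwrite('pics/w2.png',d['img']);np.savez('pics/w2.npz',**d)
z=s['tcp_pos'][2]
R=np.array(s['eef_rot']);print(s['tcp_pos']+R@[.052,0,0],proj(d,s['tcp_pos']+R@[.052,0,-.0195]))
print(row(s,np.r_[[.4925,-.2365]+.052*np.array([.5,-.866]),.17],-60))"
```

```text
3.7333 [0.62348294 0.12830419 0.17317923] 0.016294644615947367 [-0.91173583 -1.03075053 -3.14075195]
[0.57430703 0.14520767 0.17322244] [[278.17717625 167.31101798]]
(array([-0.0339, -0.4217,  0.0033]), array([-4.000e-02, -4.000e-02,  4.103e+01]))
```

View pics/w2.png

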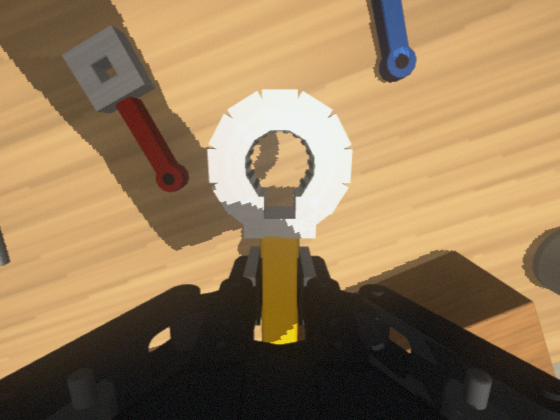

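The lever is held level, with its hub outline centred at about (280,161) and the keyway towards the fingers at column 280. It lies a couple of mm further out than assumed.

```bash
python3 -c "
from h import *;from station import arm
s=arm.read_state();d=np.load('pics/w2.npz');R=np.array(s['eef_rot']);t=s['tcp_pos']
for uv in((280,161.5),(208,161),(352,161),(280,89),(280.5,163),(280,218)):
  print(uv,(R.T@(ray(d,uv,t[2]-.005+.024)-t)).round(4))
"
```

```text
(280, 161.5) [ 0.0534  0.0013 -0.0188]
(208, 161) [ 0.0536 -0.0295 -0.0187]
(352, 161) [ 0.0536  0.0321 -0.0189]
(280, 89) [ 0.0822  0.0013 -0.0187]
(280.5, 163) [ 0.0527  0.0015 -0.0188]
(280, 218) [ 0.0283  0.0013 -0.0189]
```

send_rows(motion=[-0.034,-0.422,0.003,0,0,5,-0.034,-0.422,0.003,0,0,10,-0.034,-0.422,0.003,0,0,15,-0.034,-0.422,0.003,0,0,20,-0.034,-0.422,0.003,0,0,25,-0.034,-0.422,0.003,0,0,30,-0.034,-0.422,0.003,0,0,35,-0.034,-0.422,0.003,0,0,41,-0.034,-0.422,0.003,0,0,41,-0.034,-0.422,0.003,0,0,41])

```text
t: 4.62
tcp_pos: [0.5177, -0.2761, 0.1674]
eef_rot: [[-0.5, 0.866, -0.006], [0.866, 0.5, 0.003], [0.006, -0.004, -1.0]]
ft_force: [0.8, 0.4, -2.7]
gripper_width: 0.0163
grasp_force: 81.2
```

send_rows(motion=[0,0,0,0,0,0,0,0,0,0,0,0,0,0,0,0,0,0])

```text
t: 4.87
tcp_pos: [0.5188, -0.2747, 0.1683]
eef_rot: [[-0.499, 0.866, -0.005], [0.866, 0.499, 0.003], [0.005, -0.003, -1.0]]
ft_force: [0.8, 0.1, -3.1]
gripper_width: 0.0162
grasp_force: 81.2
```

```bash
python3 -c "
from h import *;from station import arm
s=arm.read_state();t=s['tcp_pos'];R=np.array(s['eef_rot']);print(s['t'],t,R.round(4).tolist())
d=arm.get_image('wrist');cv2.imwrite('pics/w3.png',d['img']);np.savez('pics/w3.npz',**d)
print('hub',t+R@[.053,.0014,-.007])
for p in ([.4925,-.2365,.118],[.4925,-.2365,.066]):print(proj(d,p))
for y in ('top','scene'):
  e=arm.get_image(y);cv2.imwrite('pics/%s3.png'%y,e['img']);np.savez('pics/%s3.npz'%y,**e)
"
```

```text
4.8667 [ 0.51880577 -0.27468063  0.16826341] [[-0.4995, 0.8663, -0.0049], [0.8663, 0.4995, 0.0032], [0.0052, -0.0026, -1.0]]
hub [ 0.4935804  -0.22808924  0.17553552]
[[273.16168547 165.99859825]]
[[274.60755287 160.0528439 ]]
```

View pics/w3.png

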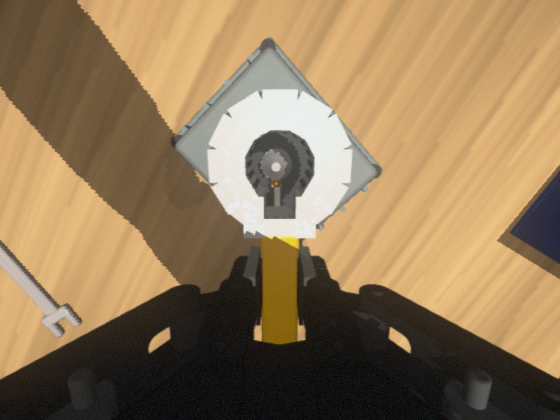

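The shaft tip shows through the bore at (276,167), with the key and white line running straight down towards the keyway, so the angle is right.

```bash
python3 -c "
from h import *;from station import arm
s=arm.read_state();t=s['tcp_pos'];R=np.array(s['eef_rot'])
d=np.load('pics/w3.npz');p=ray(d,(276,167),.118);print(p)
for q in (p,[.4925,-.2365,.118]): print((R.T@(np.array(q)-t)-[.053,.0014,0]).round(4))
print(row(s,t,-60))
K=d['img'][90:235,205:355];cv2.imwrite('pics/c3.png',cv2.resize(K,(600,580),interpolation=cv2.INTER_CUBIC))
"
```

```text
[ 0.49444855 -0.23613396  0.118     ]
[-0.0077 -0.005   0.0521]
[-0.0071 -0.0068  0.0522]
(array([0., 0., 0.]), array([-0.07, -0.13,  0.15]))
```

View pics/c3.png

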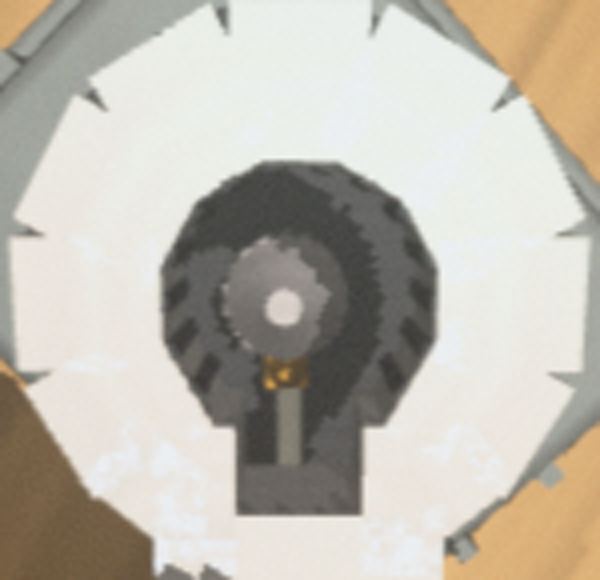

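send_rows(motion=[-0.0075,-0.0055,0.01,0,0,0,-0.0075,-0.0055,0.03,0,0,0,-0.0075,-0.0055,0.042,0,0,0,-0.0075,-0.0055,0.042,0,0,0,-0.0075,-0.0055,0.042,0,0,0,-0.0075,-0.0055,0.042,0,0,0])

```text
t: 5.52
tcp_pos: [0.52, -0.2844, 0.1297]
eef_rot: [[-0.501, 0.865, 0.001], [0.865, 0.501, -0.001], [-0.001, 0.0, -1.0]]
ft_force: [1.2, 0.1, -1.7]
gripper_width: 0.0159
grasp_force: 81.2
```

```bash
python3 -c "
from h import *;from station import arm
s=arm.read_state();t=s['tcp_pos'];R=np.array(s['eef_rot']);print(s['t'],t,s['ft_force'])
d=arm.get_image('wrist');np.savez('pics/w4.npz',**d)
print('hub',t+R@[.053,.0014,-.007],row(s,t,-60))
cv2.imwrite('pics/c4.png',cv2.resize(d['img'][90:235,205:355],(600,580),interpolation=cv2.INTER_CUBIC))
"
```

```text
5.5167 [ 0.52004341 -0.28442713  0.12973545] [ 1.22549048  0.12884449 -1.66354771]
hub [ 0.49468757 -0.2378586   0.13669342] (array([0., 0., 0.]), array([0.02, 0.05, 0.08]))
```

View pics/c4.png

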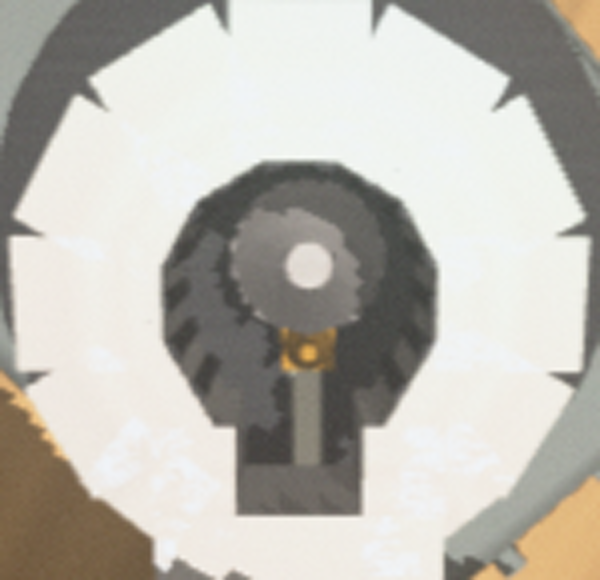

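The tip is now at crop (309,265), i.e. image (282,156), inside the bore; the key sits about 2 px right of the keyway's centre.

```bash
python3 -c "
from h import *;from station import arm
s=arm.read_state();t=s['tcp_pos'];R=np.array(s['eef_rot'])
d=np.load('pics/w4.npz')
for uv,z in(((282.25,156.25),.118),((205+307/4,90+352/4),.1),((205+308/4,90+380/4),.066),((205+308/4,90+464/4),.066)): p=ray(d,uv,z);print(p.round(4),(R.T@(p-t)-[.053,.0014,0]).round(4))
p=ray(d,(205+299.5/4,90+299/4),t[2]-.005+.024);print('bore',(R.T@(p-t)).round(4))
"
```

```text
[ 0.4943 -0.236   0.118 ] [0.0022 0.0005 0.0121]
[ 0.5012 -0.2481  0.1   ] [-0.0117  0.0004  0.0302]
[ 0.5066 -0.2564  0.066 ] [-0.0215  0.0008  0.0642]
[ 0.5144 -0.2697  0.066 ] [-0.037   0.0009  0.0642]
bore [ 0.0538  0.0006 -0.0191]
```

send_rows(motion=[0.0015,0.0008,0,0,0,0,0.0015,0.0008,0.006,0,0,0,0.0015,0.0008,0.012,0,0,0,0.0015,0.0008,0.018,0,0,0,0.0015,0.0008,0.024,0,0,0,0.0015,0.0008,0.03,0,0,0,0.0015,0.0008,0.03,0,0,0,0.0015,0.0008,0.03,0,0,0])

```text
t: 6.23
tcp_pos: [0.5189, -0.2826, 0.0984]
eef_rot: [[-0.5, 0.866, -0.001], [0.866, 0.5, 0.001], [0.001, -0.001, -1.0]]
ft_force: [0.9, 0.1, -2.4]
gripper_width: 0.0162
grasp_force: 81.2
```

send_rows(motion=[0,0,0.005,0,0,0,0,0,0.01,0,0,0,0,0,0.015,0,0,0,0,0,0.02,0,0,0,0,0,0.024,0,0,0,0,0,0.024,0,0,0])

```text
t: 6.73
tcp_pos: [0.5186, -0.2824, 0.0739]
eef_rot: [[-0.5, 0.866, -0.002], [0.866, 0.5, 0.001], [0.002, -0.001, -1.0]]
ft_force: [0.2, 0.1, -2.6]
gripper_width: 0.0163
grasp_force: 81.2
```

send_rows(motion=[0,0,0.001,0,0,0,0,0,0.002,0,0,0,0,0,0.002,0,0,0,0,0,0.002,0,0,0])

```text
t: 7.07
tcp_pos: [0.5196, -0.2829, 0.0735]
eef_rot: [[-0.5, 0.866, 0.0], [0.866, 0.5, -0.0], [-0.0, 0.0, -1.0]]
ft_force: [-0.0, -0.3, -2.8]
gripper_width: 0.0163
grasp_force: 81.2
```

send_rows(motion=[0,0,0.0005,0,0,0,0,0,0.001,0,0,0,0,0,0.0015,0,0,0,0,0,0.0015,0,0,0])

```text
t: 7.4
tcp_pos: [0.5193, -0.2828, 0.0717]
eef_rot: [[-0.5, 0.866, -0.0], [0.866, 0.5, 0.0], [0.0, -0.0, -1.0]]
ft_force: [0.1, -0.5, -2.8]
gripper_width: 0.016
grasp_force: 81.2
```

send_rows(motion=[0,0,0,0,0,0,0,0,0,0,0,0,0,0,0,0,0,0,0,0,0,0,0,0,0,0,0,0,0,0,0,0,0,0,0,0,0,0,0,0,0,0,0,0,0,0,0,0], fingers=0)

```text
t: 8.07
tcp_pos: [0.5194, -0.2829, 0.0718]
eef_rot: [[-0.5, 0.866, 0.0], [0.866, 0.5, -0.0], [-0.0, 0.0, -1.0]]
ft_force: [0.6, 0.3, -0.3]
gripper_width: 0.0857
grasp_force: 0.0
```

send_rows(motion=[0,0,-0.01,0,0,0,0,0,-0.03,0,0,0,0,0,-0.06,0,0,0,0,0,-0.1,0,0,0,0,0,-0.12,0,0,0,0,0,-0.12,0,0,0,0,0,-0.12,0,0,0])

```text
t: 8.65
tcp_pos: [0.5206, -0.2834, 0.1945]
eef_rot: [[-0.5, 0.866, 0.004], [0.866, 0.5, -0.002], [-0.004, 0.003, -1.0]]
ft_force: [-0.4, 0.2, -1.0]
gripper_width: 0.0855
grasp_force: 0.0
```

```bash
python3 -c "
from h import *;from station import arm
s=arm.read_state();print(s['t'],s['tcp_pos'])
d=arm.get_image('wrist');e=arm.get_image('scene');np.savez('pics/w5.npz',**d);np.savez('pics/s5.npz',**e)
a=d['img'];b=cv2.resize(e['img'][130:270,70:230],(480,420),interpolation=2)
cv2.imwrite('pics/c5.png',np.hstack([cv2.resize(a,(320,420)) if 0 else a[:,130:430],b]))"
```

```text
8.65 [ 0.52055836 -0.28342001  0.19448003]
```

View pics/c5.png

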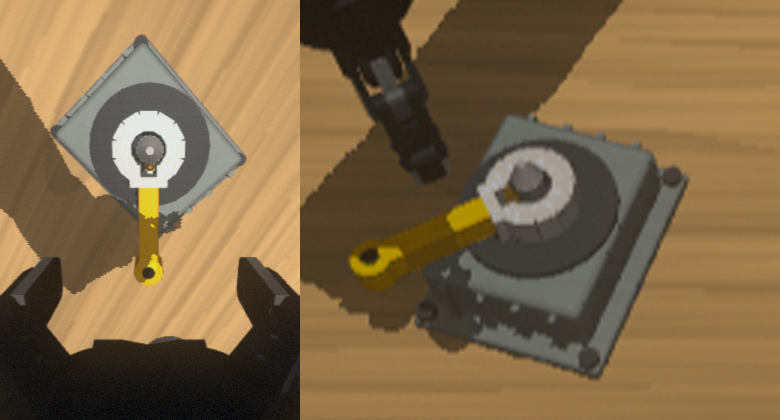

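The lever is on the shaft with the key in the keyway and looks flat on the flange, and the gripper is clear. I'll check its height by comparing both views.

```bash
python3 -c "
from h import *
w=np.load('pics/w5.npz');e=np.load('pics/s5.npz')
for z in(.085,.09,.095,.1):print(z,'end',ray(w,(279,272),z)[:2].round(4),ray(e,(193,215.7),z)[:2].round(4),'shaft tip',ray(w,(280,150),.118)[:2].round(4),'hub',ray(w,(279,149.5),z)[:2].round(4))"
```

```text
0.085 end [ 0.5511 -0.3354] [ 0.5465 -0.1383] shaft tip [ 0.4942 -0.2355] hub [ 0.4942 -0.2369]
0.09 end [ 0.5498 -0.3333] [ 0.5493 -0.1373] shaft tip [ 0.4942 -0.2355] hub [ 0.4941 -0.2367]
0.095 end [ 0.5486 -0.3311] [ 0.5522 -0.1364] shaft tip [ 0.4942 -0.2355] hub [ 0.494  -0.2365]
0.1 end [ 0.5473 -0.3289] [ 0.555  -0.1355] shaft tip [ 0.4942 -0.2355] hub [ 0.4938 -0.2363]
```

```bash
python3 -c "
from h import *
e=np.load('pics/s5.npz')
for z in(.085,.09,.095):print(z,ray(e,(93,215.7),z)[:2].round(4))
from station import arm
print(arm.finish_job())"
```

```text
0.085 [ 0.5476 -0.3358]
0.09 [ 0.5504 -0.3338]
0.095 [ 0.5532 -0.3318]
the job is handed in; nothing more can be done
None
```

The yellow lever is seated on the splined shaft with its keyway over the key; it has been let go and the job handed in after about 9 s of robot time. Two camera views put the arm end at 90 mm, as expected for fully home, but no verdict came back. The blue and red levers were not touched.

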